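# Hold-to-test a lens ring on the key-switched tester

## Robot

A 6-joint arm with a two-finger parallel gripper is mounted at the origin on a cart in front of the work surface, level with it; the furniture and walls round the work are solid. World frame = base frame: x ahead of the robot, y to its left, z up, the work surface at z = 0. Lengths are in m, angles in rad, forces in N, time in s.
With the tool pointing down it reaches from about 0.275 to 0.825 m from the base axis. Payload 5.2 kg.
Tool frame: the origin (TCP) lies at the very end of the fingers, on their centre line; the grasp point (between the pads) lies 19 mm behind it; z points along the fingers, y is the line along which they close (so a half turn about z gives the same grasp; the last joint's range is limited). The gripper opens to 93 mm and grips with 3 to 60 N. Pads are 15 mm wide; open, the fingers measure 128 mm over their backs; the gripper's body (75 mm by 188 mm) begins 65 mm behind the grasp point.
Start: joints at [1.073, 0.259, 1.535, -0, 1.348, -0.203], TCP at [0.16, 0.526, 0.219] pointing down, gripper open.
Joint ranges: [-3.14, 3.14], [-0.91, 2.08], [0.19, 2.58], [-1.22, 4.36], [0.22, 2.71], [-3.12, 3.12]. Speed limits (rad/s): [2.57, 2.57, 3.14, 3.14, 3.14, 3.14].

## Interface

Orientations are given as a unit quaternion [w, x, y, z].
In Python, from plant import readout, cams, ctrl gives the robot as it stands.
- The arm moves only by the tool send_rows, never from a script. Its argument "increments" is a list of rows, each a list of 4 numbers: the shift along the world's x, y, z scaled (see below), then the turn about the world's z scaled (see below). In form: [[x, y, z, turn], ...]. A call has exactly 10 rows; each row is the pose to reach, as a shift and turn from the pose commanded when the call began; what a row does not reach only later rows make up. The controller multiplies each number of a shift by 0.2 m and each number of a turn by 45 degrees. A row lasts 1/12 s, in which the tool goes at most 41.7 mm and 7.16 degrees, less where a joint would pass 70% of its speed; a pose out of reach is approached as far as the arm can. A call with a number of a shift or a turn outside -1 to 1 is refused whole. A call with a gripper value outside its range is refused whole. "jaw" is the finger opening in mm, from 0 to 93, set as the call begins (left out, the last holds). The fingers move at their own pace and stop on an object; "grip_force" is the grip in N (left out, the last holds). Time passes only in rows, so rows that repeat a pose let the fingers close, or fill a call up. It gives the time, the measured TCP pose, the force, the opening and the grip force at its end, in the units of the state.
- readout.get_obs(): the state, without advancing time (a new reading comes with each control period).
- cams.read_camera(name): name is "scene" or "top" or "wrist"; returns the picture (420x560x3 uint8, red, green, blue); there is no depth.
- cams.camera_params(name): a dict with "camera_matrix" (3x3 intrinsics, pixels), "extrinsics" (4x4, takes a point from camera to world coordinates). Camera axes: x right, y up, looking along -z (the intrinsics and any distortion apply to the point x, -y, -z); pixel columns grow to the right and rows downward; lengths in m; the calibration is good to about 2 mm. A picture is of the moment at which its call begins: read the wrist's pose just before it. camera_params takes no time and is no camera call; for the wrist camera it gives the pose at the moment of the call.
- ctrl.hand_in(): hands the job in; it is judged then, once.
Trained networks look in the newest picture that a camera, given by its name, has taken for a name from the list of things; names that differ only in an ending like _2 or _b are one class to them, and where a whole thing is asked for, a point or a joint stands for the part that bears it (a point fixed in the world has none). Each returns a list of dicts, best first, with "score" (0 to 1); they miss things now and then, are a little off and sometimes report something else, mostly with a low value. They report only what shows in the picture. A call takes as long as a camera call. They do not tell look-alikes from the thing itself.
- cams.find_in(name, camera): "centre" ([row, column] in pixels, amid what is visible of it).
- cams.trace(name, camera): "region" (420x560 bool, what is visible of it) and "centre" ([row, column] in pixels, amid what is visible of it).
- cams.spot_point(name, camera): "centre" ([row, column] in pixels: a listed point, or the origin of a listed thing).
The state is a dict: "clock": time; "joints": joint angles; "qvel": joint speeds; "tau": joint torques, N m; "tool_pos": TCP position; "orientation": TCP orientation; "force": force on the tool from outside, world axes, zero at the start; "torque": the same for the moment, N m; "grip_width": finger opening in m; "grasp_force": force on a finger pad.
Only numpy, scipy, OpenCV 4.12 (cv2) and the standard library are available. Lean on these libraries where they do the work, as an engineer would, in place of code of your own. Each camera call takes 0.05 s, during which the arm holds its last target. There are 200 camera calls.

## Task

Test the coating of the black lens retaining ring: first slide the loose ring down over the tester's round mandrel until it lies flat on its seat and let go of it. Then take the key out of its stand, push it into the tester's key switch, easing it past the sticky pins with small turns to and fro and never ramming it, until its collar is down on the guard, and turn it a quarter turn clockwise to the stop. The switch is sprung, so finish while holding the key turned; leave the ring on its seat and do not disturb the meter, caliper, tape and screwdriver.

Things in the scene. Friction and masses are not known exactly. Their poses are not given: they have to be found in the camera images.
- lens_ring: Black lens retaining ring lying loose on the bench: plain and flat, 54 mm outside (50 to 54 mm across where gripped), clear opening 39 mm, 10 mm high, 12 to 18 g. Origin: centre of its underside, z up. Its yaw does not matter.
- tester: Ring tester: grey steel case 130 mm (x) by 220 mm (y), top panel at z = 46 mm, fixed. Origin: centre of its underside; at yaw 0 x points away from the robot, y to the left. On it the mandrel (left half, y = +55 mm) and the key switch (right half, y = -60 mm), both at x = 0; a pilot lamp 10 mm high at x = +36, y = 0.
- ring_seat (a point): Centre of the ring seat, on the face of a steel disc 60 mm wide, 52 mm above the bench; axes as the tester's. Here a seated ring has its underside. The upright steel mandrel rises from it on the same axis: 36 mm diameter (1.6 mm clearance all round in the ring), straight for 17 mm, then a cone to 24 mm diameter at its top, 27 mm above the seat.
- switch_key: The key (40 to 85 g), upright in its stand, collar resting on the stand's top. Origin: on its axis, at the underside of the round collar (25 mm wide, 4 mm thick). Above the collar is the black bow to grip: 10 mm thick along x, 30 mm wide along y, from 4 to 31 mm above the origin. z up; the same after half a turn, so it fits either way round.
- key_tip (a point): Lowest point of the key's blade, on its axis 34 mm below its origin. The blade is flat, 5 mm thick along the key's x, 14 mm wide along y, round-nosed, and 22 mm long; between it and the collar is a round neck 5.6 mm thick and 12 mm long.
- key_stand: Aluminium key stand, 56 mm (x) by 44 mm (y), flat top at 42 mm, screwed down by a thin foot 62 by 76 mm; two upright slots along its y at x = -13 and +13 mm, 8 mm by 17 mm each. The key is in the slot at x = -13 mm; the other, for the spare, is empty. Origin: centre of its underside.
- keyway (a point): Centre of the keyway mouth on the flat face of the switch's round steel guard (41 mm wide), 58 mm above the bench; axes as the tester's. The keyway is 7 mm (x) by 16 mm (y), with a 45 degree lead-in 3.5 mm wide all round. The key goes straight down, blade width along y, and is home with its origin here, collar on the guard.
- pins (a point): On the keyway's axis, 17 mm below its mouth, where the upper of two spring pins (5 mm balls) reaches 1.8 mm into the blade's path from one side; the lower is 8 mm deeper, on the other side. They stick where they are left: a straight push takes 15 to 30 N there; turning the key to and fro by about 0.1 rad with a light push (about 10 N) eases it past, some mm each time.
- barrel (a joint): Turn of the barrel that takes the blade, rad: 0 at rest, slot in line with the keyway; grows clockwise seen from above to a stop at 1.45. It turns only with the key within 2.5 mm of home, and the key is then trapped. A spring (0.03 to 0.08 N m) turns it back. The key has 0.15 rad play in it: it turns about 1.6 in all. Contact closes above 1.2.
- multimeter: Bystander: digital multimeter, 148 x 70 x 45 mm, lying at the back. Origin: centre of its underside.
- tape_roll: Bystander: roll of black tape, 64 mm wide, 18 mm high, lying in front; not the ring. Origin: centre of its underside.
- small_driver: Bystander: small screwdriver with a yellow handle, 163 mm long along its y, lying in front. Origin: centre of its underside.
- caliper: Bystander: sliding caliper, 203 mm long along its y, 55 mm wide, 16 mm high, lying in front on the left. Origin: centre of its underside.
There are look-alikes about, which are no part of the job. There is more than one size of the lens_ring; the one meant has the size given above.

How it is judged:
On the way, in this order (a step that is already met when the one before it is completed fails the run):
1. the ring lies flat on its seat round the mandrel, let go (horizontal distance between lens_ring and ring_seat below 0.005 m and z of lens_ring in the frame of ring_seat below 0.002 m and angle between lens_ring's own z axis and vertical below 0.08 rad and contact force between the fingers and lens_ring below 0.1 N), for 0.2 s.
2. the key is home in the key switch, not yet turned (horizontal distance between switch_key and keyway below 0.003 m and z of switch_key in the frame of keyway below 0.0025 m and angle between the z axis of switch_key and the z axis of keyway, either way round below 0.08 rad and value of joint barrel below 0.4 rad), for 0.1 s.
At the end, for the whole second after the job is handed in: Barrel turned clockwise past 1.2 rad and still; key home (within 3 mm of the keyway centre and height, upright within 0.08 rad) and held in the fingers (over 1 N); ring flat round the mandrel (within 5 mm of its axis, 2 mm of the seat, tilt under 0.08 rad), not touched by the robot (value of joint barrel above 1.2 rad and velocity of joint barrel between -0.1 and 0.1 rad/s and horizontal distance between switch_key and keyway below 0.003 m and z of switch_key in the frame of keyway below 0.003 m and angle between the z axis of switch_key and the z axis of keyway, either way round below 0.08 rad and contact force between the fingers and switch_key above 1 N and horizontal distance between lens_ring and ring_seat below 0.005 m and z of lens_ring in the frame of ring_seat below 0.002 m and angle between lens_ring's own z axis and vertical below 0.08 rad and contact force between the arm and lens_ring below 0.1 N); the arm keeps its last pose, push and grip.
It fails at once if the key is rammed: pressed against the switch with more than 60 N before it is home (contact force between switch_key and tester above 60 N and z of switch_key in the frame of keyway above 0.004 m).
It fails at once if the switch is turned while the ring is not on its seat (value of joint barrel above 0.6 rad and (horizontal distance between lens_ring and ring_seat above 0.008 m or z of lens_ring in the frame of ring_seat above 0.005 m)).
It fails at once if a bystander is shifted by more than 30 mm (distance of any of multimeter, tape_roll, small_driver, caliper from where it was at the start of the episode above 0.03 m).
It also fails if it takes over 72 s, if anything falls off the work surface, if the arm or the gripper's body presses on something with over 40 N, if the wrist force passes 120 N, or if a joint passes its speed limit or range.

## Working session

There is one attempt and no reset: what is moved stays moved. The work goes in short steps, Python scripts to look and compute and a tool call to move; the robot and the scene stay as the last step left them, time stands still between calls to the robot, and variables do not carry over. Pictures are saved under pics/ and viewed, at most 10 in all, crops included, and the job is handed in when it is done.

Besides the shell and the picture viewer there is one more tool, called after "Call:" as a command line: name --pt "numbers of a row" for each row, then --argument value for the rest. send_rows: Moves the arm, as the interface text tells. Its arguments: {"type":"object","properties":{"increments":{"type":"array"},"jaw":{"type":"number"},"grip_force":{"type":"number"}},"required":["increments"]}

```bash
mkdir -p pics; ls; cat > h.py <<'E'
from plant import readout, cams, ctrl
import numpy as np, cv2
def ray(px,cam,z,P=None):
    P=P or cams.camera_params(cam);K=np.array(P["camera_matrix"],float);T=np.array(P["extrinsics"],float)
    r,c=px
    d=np.linalg.solve(K,[c,r,1.]);d=T[:3,:3]@np.array([d[0],-d[1],-d[2]])
    o=T[:3,3];return o+d*(z-o[2])/d[2]
def proj(p,cam,P=None):
    P=P or cams.camera_params(cam);K=np.array(P["camera_matrix"],float);T=np.array(P["extrinsics"],float)
    q=T[:3,:3].T@(np.array(p,float)-T[:3,3]);q=K@np.array([q[0],-q[1],-q[2]]);return q[1]/q[2],q[0]/q[2]
def save(img,name): cv2.imwrite("pics/"+name,img[:,:,::-1])
E
python3 - <<'E'
from h import *
for c in ["top","scene"]:
    im=cams.read_camera(c);save(im,c+"0.png")
    P=cams.camera_params(c);print(c,P.keys(),np.round(P["camera_matrix"],1).tolist(),np.round(P["extrinsics"],3).tolist())
    for n,z in [("lens_ring",0),("ring_seat",.052),("keyway",.058),("switch_key",.042),("tester",0),("key_stand",0),("pins",.041),("tape_roll",0)]:
        for d in cams.spot_point(n,c)[:4]: print(n,round(d["score"],2),np.round(d["centre"],1),np.round(ray(d["centre"],c,z),4))
o=readout.get_obs();print(o)
E
```

```text
pics
top dict_keys(['camera_matrix', 'extrinsics']) [[415.5, 0.0, 287.7], [0.0, 415.5, 204.0], [0.0, 0.0, 1.0]] [[0.055, 0.978, -0.2, 0.34], [-0.998, 0.054, -0.012, 0.025], [-0.001, 0.201, 0.98, 1.177], [0.0, 0.0, 0.0, 1.0]]
lens_ring 0.69 [203.4 213.8] [0.5709 0.2522 0.    ]
lens_ring 0.62 [237.1 151. ] [0.4635 0.4219 0.    ]
lens_ring 0.61 [239.4 184.9] [0.4623 0.3248 0.    ]
ring_seat 0.67 [207.9 301.9] [ 0.5614 -0.0018  0.052 ]
ring_seat 0.2 [212.7 345.6] [ 0.5546 -0.1225  0.052 ]
keyway 0.97 [211.3 343.6] [ 0.557  -0.1162  0.058 ]
switch_key 0.38 [248.6 433.1] [ 0.47   -0.3649  0.042 ]
tester 0.59 [212.5 320.6] [ 0.5611 -0.0574  0.    ]
key_stand 0.78 [246.3 422. ] [ 0.4796 -0.348   0.    ]
pins 0.9 [216.1 346.6] [ 0.5472 -0.127   0.041 ]
tape_roll 0.64 [278.8 291.4] [0.3688 0.0166 0.    ]
scene dict_keys(['camera_matrix', 'extrinsics']) [[472.6, 0.0, 274.8], [0.0, 472.6, 209.5], [0.0, 0.0, 1.0]] [[-0.895, 0.327, -0.303, 0.177], [-0.446, -0.685, 0.576, 0.768], [-0.019, 0.651, 0.759, 1.049], [0.0, 0.0, 0.0, 1.0]]
lens_ring 0.58 [362.1 238.4] [0.4652 0.4209 0.    ]
lens_ring 0.53 
[... 499 characters left out ...]
37  0.    ]
{'clock': 0.9, 'joints': array([ 1.07317662e+00,  2.58597151e-01,  1.53502129e+00, -4.03820903e-06,
        1.34801970e+00, -2.02808192e-01]), 'qvel': array([-0.00010964, -0.0008935 ,  0.00136591, -0.00013828,  0.00020398,
       -0.00090885]), 'tau': array([ 1.70518786e-03, -4.37180185e+01, -2.84316266e+01,  7.21421815e-02,
        3.08885355e-02,  1.40314222e-05]), 'tool_pos': array([0.15978431, 0.52626411, 0.21864572]), 'orientation': array([-5.95294816e-06,  1.46872079e-01,  9.89155494e-01, -2.20367965e-05]), 'force': array([ 0.17931904,  0.01654215, -0.55346232]), 'torque': array([ 0.03462808, -0.00614523,  0.02162435]), 'grasp_force': 0.0, 'grip_width': 0.09284365765092308}
```

```bash
python3 - <<'E'
from h import *
t=cv2.imread("pics/top0.png");s=cv2.imread("pics/scene0.png")
cv2.imwrite("pics/top_rings.png",cv2.resize(t[180:265,120:240],None,fx=6,fy=6,interpolation=cv2.INTER_CUBIC))
# sizes of ring candidates
for n in ["lens_ring"]:
  cams.read_camera("top")
  for d in cams.trace(n,"top"):
    c,_=cv2.findContours(d["region"].astype(np.uint8),cv2.RETR_EXTERNAL,cv2.CHAIN_APPROX_NONE)
    c=max(c,key=cv2.contourArea)[:,0,:]
    w=np.array([ray((y,x),"top",.01)[:2] for x,y in c],np.float32)
    (cx,cy),(a,b),_=cv2.fitEllipse(w);print(round(d["score"],2),np.round(d["centre"]),round(cx,4),round(cy,4),"diam+px",round(a*1e3,1),round(b*1e3,1),d["region"].sum())
E
```

```text
0.8 [248. 153.] 0.4562 0.4186 diam+px 70.4 75.0 231
0.61 [211. 221.] 0.5582 0.2517 diam+px 65.6 69.1 152
0.49 [248. 430.] 0.4736 -0.3728 diam+px 21.3 37.9 92
0.42 [245. 188.] 0.4612 0.3226 diam+px 49.7 51.2 88
```

View pics/top0.png

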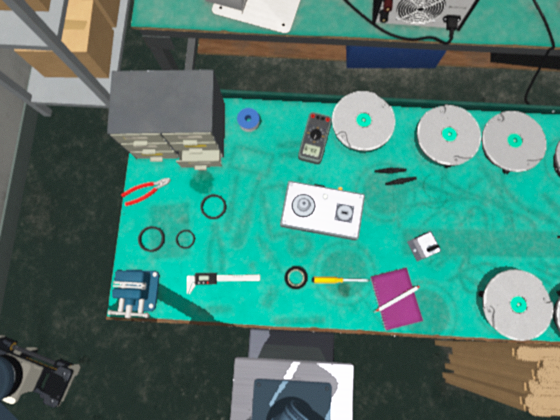

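View pics/scene0.png

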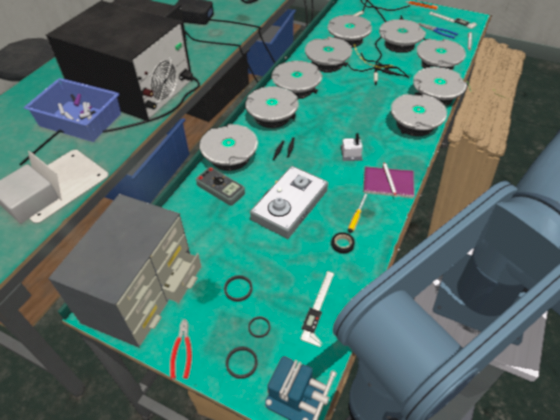

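View pics/top_rings.png

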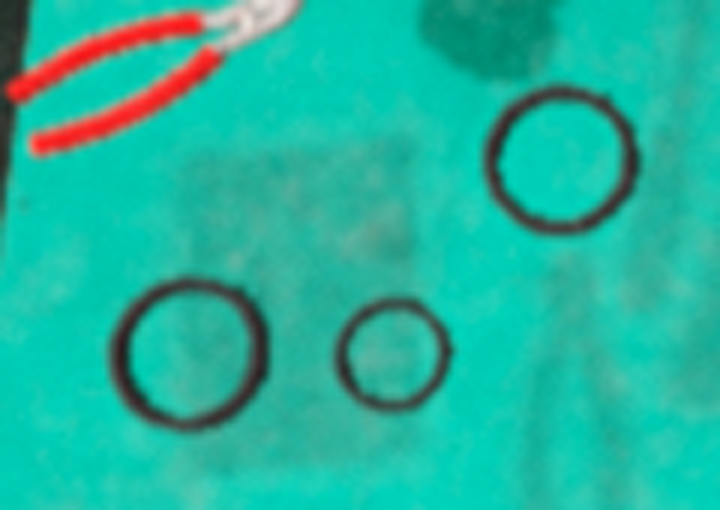

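Ring candidates in the top view: (237,151) is about 75 mm, (203,213) about 70 mm, and (239,185) about 52 mm. The tape roll is at (278,295), with a white core. The choice is (239,185), at about (0.466, 0.325): the only one near 54 mm, with a wall of about 7 mm. The crop confirms it's clearly the smallest. The tester is at (210,322) and the key stand at (245,426).

Call:
send_rows --pt "0.2 -0.18 0 0" --pt "0.4 -0.36 0 0" --pt "0.6 -0.54 0 0" --pt "0.8 -0.72 0 0" --pt "1 -0.9 0 0" --pt "1 -0.9 0 0" --pt "1 -0.9 0 0" --pt "1 -0.9 0 0" --pt "1 -0.9 0 0" --pt "1 -0.9 0 0" --jaw 75

```text
clock: 1.83
tool_pos: [0.3592, 0.3467, 0.2186]
orientation: [-0.0, 0.147, 0.989, 0.0]
force: [-0.1, 0.1, 0.6]
grip_width: 0.0746
grasp_force: 0.0
```

```bash
cat >> h.py <<'E'
def look(names,name=None,cam="wrist"):
    P=cams.camera_params(cam);im=cams.read_camera(cam)
    if name: save(im,name)
    for n,z in names:
        for d in cams.spot_point(n,cam)[:3]: print(n,round(d["score"],2),np.round(d["centre"],1),np.round(ray(d["centre"],cam,z,P),4))
    return P,im
def st():
    o=readout.get_obs();q=o["orientation"];a=np.arctan2(q[2],q[1]);print("t",round(o["clock"],2),"tcp",np.round(o["tool_pos"],4),"yline",round(2*a-np.pi/2,4),"F",np.round(o["force"],1),"T",np.round(o["torque"],2),"w",round(o["grip_width"],4),"g",round(o["grasp_force"],1),"j",np.round(o["joints"],2))
E
python3 - <<'E'
from h import *
st()
P,im=look([("lens_ring",0.0)],"w1.png")
print(np.round(P["extrinsics"],3).tolist(),np.round(P["camera_matrix"],1).tolist())
for d in cams.trace("lens_ring","wrist"):
    c,_=cv2.findContours(d["region"].astype(np.uint8),cv2.RETR_EXTERNAL,cv2.CHAIN_APPROX_NONE)
    c=max(c,key=cv2.contourArea)[:,0,:]
    w=np.array([ray((y,x),"wrist",.01,P)[:2] for x,y in c],np.float32)
    if len(w)>5:
        (cx,cy),(a,b),_=cv2.fitEllipse(w);print(round(d["score"],2),np.round(d["centre"]),round(cx,4),round(cy,4),round(a*1e3,1),round(b*1e3,1))
E
```

```text
t 1.83 tcp [0.3592 0.3467 0.2186] yline 1.2758 F [-0.1  0.1  0.6] T [-0.02  0.03 -0.01] w 0.0746 g 0.0 j [ 0.54  0.17  1.65  0.    1.32 -0.73]
lens_ring 0.77 [260.2 284.4] [0.4625 0.3233 0.    ]
lens_ring 0.59 [336.6 260.6] [0.5685 0.2559 0.    ]
[[0.29, -0.916, -0.279, 0.281], [0.957, 0.277, 0.085, 0.371], [-0.0, -0.291, 0.957, 0.385], [0.0, 0.0, 0.0, 1.0]] [[317.6, 0.0, 279.1], [0.0, 317.6, 209.8], [0.0, 0.0, 1.0]]
0.78 [223. 353.] 0.4562 0.4208 67.6 70.8
0.57 [248. 278.] 0.4603 0.3255 53.9 55.7
0.31 [270.  27.] 0.3716 0.0067 65.4 79.2
```

View pics/w1.png

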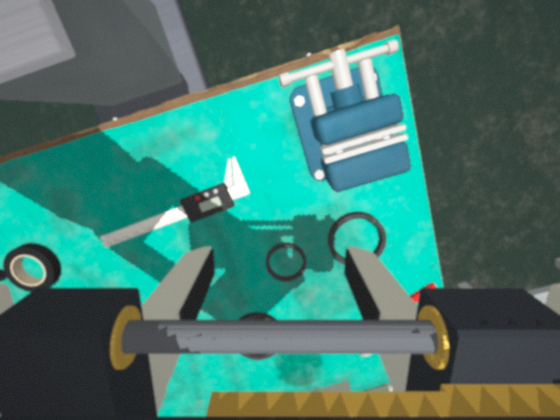

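The wrist view shows the 54 mm ring at (260,284), between the fingers and clear of the larger ring at (240,357). Measured diameter is 54 to 56 mm, centre about (0.461, 0.324).

Call:
send_rows --pt "0.17 -0.04 -0.2 0" --pt "0.34 -0.08 -0.4 0" --pt "0.51 -0.11 -0.55 0" --pt "0.51 -0.11 -0.69 0" --pt "0.51 -0.11 -0.69 0" --pt "0.51 -0.11 -0.69 0" --pt "0.51 -0.11 -0.69 0" --pt "0.51 -0.11 -0.69 0" --pt "0.51 -0.11 -0.69 0" --pt "0.51 -0.11 -0.69 0"

```text
clock: 2.82
tool_pos: [0.462, 0.3253, 0.0828]
orientation: [0.001, 0.146, 0.989, 0.001]
force: [0.9, -0.4, -0.2]
grip_width: 0.0748
grasp_force: 0.0
```

```bash
python3 - <<'E'
from h import *
st()
P,im=look([("lens_ring",0.0)],"w2.png")
for d in cams.trace("lens_ring","wrist"):
    c,_=cv2.findContours(d["region"].astype(np.uint8),cv2.RETR_EXTERNAL,cv2.CHAIN_APPROX_NONE)
    c=max(c,key=cv2.contourArea)[:,0,:]
    w=np.array([ray((y,x),"wrist",.008,P)[:2] for x,y in c],np.float32)
    if len(w)>5:
        (cx,cy),(a,b),_=cv2.fitEllipse(w);print(round(d["score"],2),np.round(d["centre"]),round(cx,4),round(cy,4),round(a*1e3,1),round(b*1e3,1))
E
```

```text
t 2.82 tcp [0.462  0.3253 0.0828] yline 1.2772 F [ 0.9 -0.4 -0.2] T [-0.02 -0.03  0.03] w 0.0748 g 0.0 j [ 0.42  0.41  1.68  0.    1.05 -0.86]
0.96 [194. 278.] 0.4619 0.3254 52.8 55.4
0.95 [195. 424.] 0.4579 0.4211 73.5 76.5
0.92 [363. 236.] 0.5839 0.2462 28.3 63.3
```

View pics/w2.png

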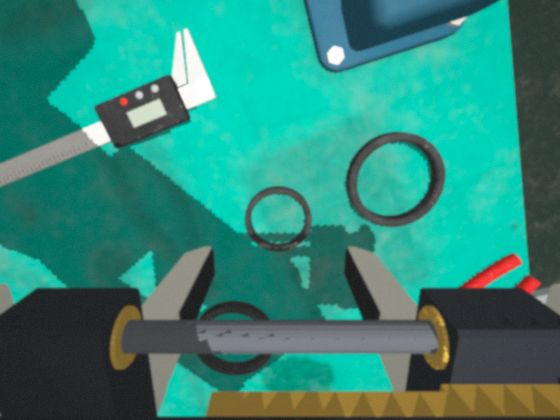

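The ring shows at about (218,278), but trace reports row 194. I'll fit the dark pixels myself to settle it.

```bash
python3 - <<'E'
from h import *
im=cv2.imread("pics/w2.png");P=cams.camera_params("wrist")
print(im.shape, proj(readout.get_obs()["tool_pos"],"wrist"))
g=im.max(axis=2);m=(g<75).astype(np.uint8)
m[255:]=0
n,l,s,c=cv2.connectedComponentsWithStats(m)
for i in range(1,n):
    if s[i,4]>150: print(s[i],np.round(c[i][::-1],1))
for i in range(1,n):
    x,y,w,h,a=s[i]
    if a>150 and abs(c[i][0]-278)<15:
        cc,h_=cv2.findContours((l==i).astype(np.uint8),cv2.RETR_CCOMP,cv2.CHAIN_APPROX_NONE)
        for k in cc:
            if len(k)>60:
                for z in (0,.01):
                    wd=np.array([ray((q[0][1],q[0][0]),"wrist",z,P)[:2] for q in k],np.float32);print(z,cv2.fitEllipse(wd))
d=cams.trace("lens_ring","wrist")
for e in d: ys,xs=np.where(e["region"]);print(e["centre"],ys.min(),ys.max(),xs.min(),xs.max())
E
```

```text
(420, 560, 3) (np.float64(261.2369312460815), np.float64(278.1832957901307))
[416   0  80  29 395] [ 11.5 459.1]
[  509     0    51   255 10022] [114.9 538.8]
[154  77  29  34 395] [ 91.8 168. ]
[  96   85   93   63 1771] [120.3 131.9]
[347 136  36  71 269] [167.8 356.1]
[378 140  62  81 712] [186.  422.5]
[250 224  57  27 362] [240.9 278.6]
0 ((0.46491187810897827, 0.3233584761619568), (0.04786084592342377, 0.04940486699342728), 60.431697845458984)
0.01 ((0.46163320541381836, 0.32438361644744873), (0.045929815620183945, 0.04741130769252777), 60.42879104614258)
[194.1, 278.4] 185 250 245 311
[195.0, 424.0] 132 226 346 445
[362.6, 236.1] 301 374 198 271
```

The traced region (rows 185 to 250, columns 245 to 311) agrees with what I see. Its centre (0.462, 0.325) is right under the TCP, so I'm descending.

Call:
send_rows --pt "0 0 -0.1 0" --pt "0 0 -0.2 0" --pt "0 0 -0.28 0" --pt "0 0 -0.34 0" --pt "0 0 -0.37 0" --pt "0 0 -0.385 0" --pt "0 0 -0.385 0" --pt "0 0 -0.385 0" --pt "0 0 -0.385 0" --pt "0 0 -0.385 0"

```text
clock: 3.85
tool_pos: [0.4624, 0.3246, 0.0045]
orientation: [0.001, 0.147, 0.989, 0.0]
force: [0.4, -0.1, -0.3]
grip_width: 0.0749
grasp_force: 0.0
```

Call:
send_rows --pt "0 0 0 0" --pt "0 0 0 0" --pt "0 0 0 0" --pt "0 0 0 0" --pt "0 0 0 0" --pt "0 0 0 0" --pt "0 0 0 0" --pt "0 0 0 0" --pt "0 0 0 0" --pt "0 0 0 0" --jaw 40 --grip_force 10

```text
clock: 4.68
tool_pos: [0.4618, 0.3243, 0.0038]
orientation: [0.0, 0.147, 0.989, 0.0]
force: [-0.4, -0.2, 1.5]
grip_width: 0.0523
grasp_force: 10.0
```

Gripped at 52.3 mm, with the ring's underside 3.8 mm below the TCP. Lifting and carrying it towards the tester.

Call:
send_rows --pt "0 0 0.1 0" --pt "0 0 0.25 0" --pt "0 0 0.42 0" --pt "0.07 -0.15 0.6 0" --pt "0.15 -0.3 0.8 0" --pt "0.25 -0.48 0.98 0" --pt "0.35 -0.65 0.98 0" --pt "0.45 -0.8 0.98 0" --pt "0.55 -0.95 0.98 0" --pt "0.6 -1 0.98 0"

```text
clock: 5.52
tool_pos: [0.5837, 0.1206, 0.2006]
orientation: [0.001, 0.148, 0.989, -0.0]
force: [0.5, -0.6, -0.5]
grip_width: 0.0521
grasp_force: 10.0
```

Call:
send_rows --pt "0.03 -0.15 0 0" --pt "0.06 -0.32 0 0" --pt "0.08 -0.5 0 0" --pt "0.1 -0.65 0 0" --pt "0.1 -0.77 0 0" --pt "0.1 -0.77 0 0" --pt "0.1 -0.77 0 0" --pt "0.1 -0.77 0 0" --pt "0.1 -0.77 0 0" --pt "0.1 -0.77 0 0"

```text
clock: 6.35
tool_pos: [0.6017, -0.0283, 0.1997]
orientation: [-0.0, 0.146, 0.989, 0.0]
force: [-0.4, 0.1, 0.5]
grip_width: 0.052
grasp_force: 10.0
```

```bash
python3 - <<'E'
from h import *
st()
P,im=look([("ring_seat",.052),("keyway",0.058),("lens_ring",.19),("tester",0)],"w3.png")
print(proj(readout.get_obs()["tool_pos"],"wrist"))
E
```

```text
t 6.35 tcp [ 0.6017 -0.0283  0.1997] yline 1.2777 F [-0.4  0.1  0.5] T [-0.01  0.02 -0.04] w 0.052 g 10.0 j [-0.23  0.36  1.43  0.    1.34 -1.51]
ring_seat 0.57 [158.2 289.9] [ 0.5675 -0.0064  0.052 ]
keyway 0.72 [308.6 319.8] [ 0.7374 -0.0211  0.058 ]
keyway 0.55 [179.6 179.6] [ 0.5555 -0.1163  0.058 ]
tester 0.62 [161.1 244.2] [ 0.5628 -0.0581  0.    ]
(np.float64(261.16498498298756), np.float64(278.2035599548076))
```

View pics/w3.png

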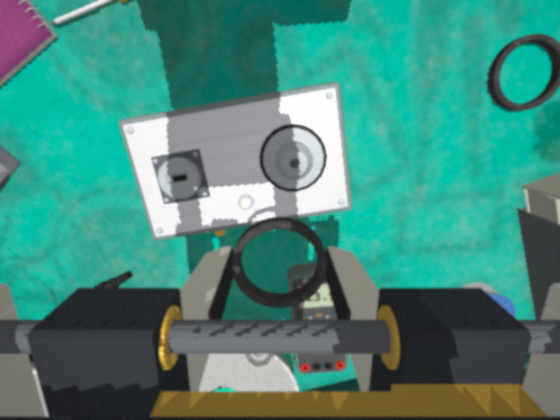

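The view shows the mandrel and seat disc at about (158,292), the keyway slot at about (178,180), and the held ring at (262,280). I'll refine these with fits.

```bash
python3 - <<'E'
from h import *
im=cv2.imread("pics/w3.png");P=cams.camera_params("wrist");g=cv2.cvtColor(im,cv2.COLOR_BGR2GRAY)
W=lambda px,z:np.round(ray(px,"wrist",z,P),4)
crop=np.vstack([cv2.resize(g[115:205,245:345],None,fx=6,fy=6,interpolation=cv2.INTER_CUBIC)])
crop2=cv2.resize(g[140:220,140:220],None,fx=6,fy=6,interpolation=cv2.INTER_CUBIC)
h=max(crop.shape[0],crop2.shape[0]);c=np.zeros((h,crop.shape[1]+crop2.shape[1]),np.uint8);c[:crop.shape[0],:crop.shape[1]]=crop;c[:crop2.shape[0],crop.shape[1]:]=crop2
cv2.imwrite("pics/w3c.png",cv2.resize(c,None,fx=.72,fy=.72))
# radial darkest edge of seat disc
c0=np.array([158.,292.]);pts=[]
for t in np.linspace(0,2*np.pi,120,endpoint=False):
    r=np.arange(24,42,.25);yy=c0[0]+r*np.sin(t);xx=c0[1]+r*np.cos(t)
    v=cv2.remap(g,xx.astype(np.float32)[None],yy.astype(np.float32)[None],cv2.INTER_LINEAR)[0]
    k=v.argmin()
    if v[k]<60: pts.append(W((yy[k],xx[k]),.051)[:2])
print(len(pts),"seat",cv2.fitEllipse(np.array(pts,np.float32)))
s=g[165:190,165:195]; m=(s<45).astype(np.uint8);n,l,stt,cc=cv2.connectedComponentsWithStats(m)
for i in range(1,n):
    if stt[i,4]>8:
        px=(165+cc[i][1],165+cc[i][0]);ys,xs=np.where(l==i)
        w=np.array([W((165+y,165+x),.055)[:2] for y,x in zip(ys,xs)]);
        ev,V=np.linalg.eigh(np.cov(w.T));print("slot",stt[i],np.round(px,1),W(px,.055),"long axis ang",np.degrees(np.arctan2(V[1,1],V[0,1])),np.ptp(w,axis=0))
for e in cams.trace("lens_ring","wrist"):
    ys,xs=np.where(e["region"])
    print(e["score"],ys.min(),ys.max(),xs.min(),xs.max())
    if abs(xs.mean()-280)<20:
        k,_=cv2.findContours(e["region"].astype(np.uint8),cv2.RETR_EXTERNAL,cv2.CHAIN_APPROX_NONE)
        k=max(k,key=cv2.contourArea);w=np.array([W((q[0][1],q[0][0]),.201)[:2] for q in k],np.float32);print("held",cv2.fitEllipse(w))
E
```

```text
60 seat ((0.568844735622406, -0.004724491387605667), (0.06217128038406372, 0.0624849908053875), 34.94188690185547)
slot [ 9 11 12  5 44] [177.8 179.3] [ 0.5541 -0.1177  0.055 ] long axis ang 81.51607583904337 [0.0045 0.0112]
0.9 33 109 488 559
0.71 216 308 233 326
held ((0.6031454801559448, -0.02866075187921524), (0.05396062135696411, 0.0572257898747921), 68.81758117675781)
```

View pics/w3c.png

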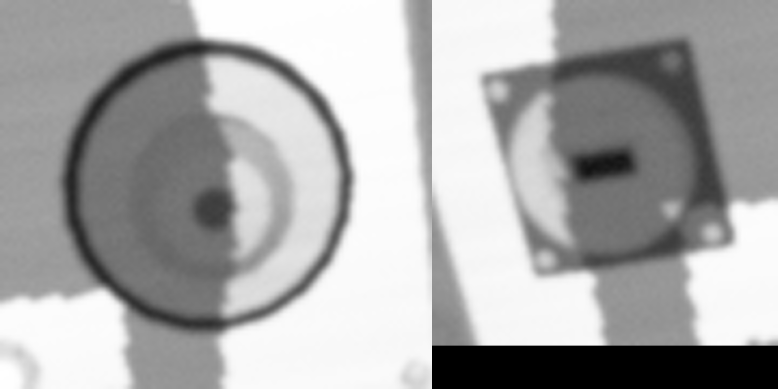

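```bash
python3 - <<'E'
from h import *
P=cams.camera_params("wrist")
print(ray((163.1,293.6),"wrist",.079,P))
im=cv2.imread("pics/w3.png",0)
g=im
# robust refit of rim with outlier rejection, outer half-darkness edge
c0=np.array([158.,292.])
for z in (.046,.052):
  pts=[]
  for t in np.linspace(0,2*np.pi,180,endpoint=False):
    r=np.arange(27,40,.25);yy=c0[0]+r*np.sin(t);xx=c0[1]+r*np.cos(t)
    v=cv2.remap(g,xx.astype(np.float32)[None],yy.astype(np.float32)[None],cv2.INTER_LINEAR)[0]
    k=v.argmin()
    if v[k]<90: pts.append(ray((yy[k],xx[k]),"wrist",z,P)[:2])
  p=np.array(pts)
  for _ in range(4):
    A=np.c_[2*p,np.ones(len(p))];s=np.linalg.lstsq(A,(p**2).sum(1),rcond=None)[0];r=np.sqrt(s[2]+s[:2]@s[:2]);e=abs(np.hypot(*(p-s[:2]).T)-r);p=p[e<2.5*np.median(e)+1e-6]
  print(z,len(p),s[:2],r)
E
```

```text
[ 0.56911951 -0.00517444  0.079     ]
0.046 109 [ 0.5696037  -0.00473572] 0.03178077145834024
0.052 109 [ 0.56874481 -0.00474205] 0.03118461239655917
```

All the estimates agree: seat at (0.569, -0.005), and keyway at (0.554, -0.118), 114 mm apart against 115 nominal, so the tester's yaw is about -7.3°. Moving above the mandrel.

Call:
send_rows --pt "-0.08 0.06 0 0" --pt "-0.17 0.12 -0.1 0" --pt "-0.17 0.12 -0.25 0" --pt "-0.17 0.12 -0.4 0" --pt "-0.17 0.12 -0.5 0" --pt "-0.17 0.12 -0.5 0" --pt "-0.17 0.12 -0.5 0" --pt "-0.17 0.12 -0.5 0" --pt "-0.17 0.12 -0.5 0" --pt "-0.17 0.12 -0.5 0"

```text
clock: 7.48
tool_pos: [0.569, -0.006, 0.1014]
orientation: [0.002, 0.147, 0.989, -0.0]
force: [-0.9, -0.1, -0.2]
grip_width: 0.0525
grasp_force: 10.0
```

Call:
send_rows --pt "0 0 -0.02 0" --pt "0 0 -0.04 0" --pt "0 0 -0.06 0" --pt "0 0 -0.08 0" --pt "0 0 -0.1 0" --pt "0 0 -0.12 0" --pt "0 0 -0.14 0" --pt "0 0 -0.15 0" --pt "0 0 -0.15 0" --pt "0 0 -0.15 0"

```text
clock: 8.32
tool_pos: [0.5677, -0.0057, 0.0695]
orientation: [-0.0, 0.147, 0.989, -0.0]
force: [0.0, -0.5, -0.7]
grip_width: 0.0525
grasp_force: 10.0
```

Call:
send_rows --pt "0 0 -0.01 0" --pt "0 0 -0.02 0" --pt "0 0 -0.03 0" --pt "0 0 -0.04 0" --pt "0 0 -0.05 0" --pt "0 0 -0.06 0" --pt "0 0 -0.065 0" --pt "0 0 -0.07 0" --pt "0 0 -0.07 0" --pt "0 0 -0.07 0"

```text
clock: 9.15
tool_pos: [0.5678, -0.0057, 0.0558]
orientation: [0.0, 0.147, 0.989, -0.0]
force: [-1.3, -0.4, 2.0]
grip_width: 0.0524
grasp_force: 10.0
```

```bash
python3 -c "
from h import *
st()"
```

```text
t 9.15 tcp [ 0.5678 -0.0057  0.0558] yline 1.276 F [-1.3 -0.4  2. ] T [ 0.05  0.14 -0.05] w 0.0524 g 10.0 j [-0.21  0.45  1.69 -0.    1.   -1.48]
```

The ring is at seat height with light contact. Releasing it and retracting.

Call:
send_rows --pt "0 0 0 0" --pt "0 0 0 0" --pt "0 0 0 0" --pt "0 0 0 0" --pt "0 0 0 0" --pt "0 0 0 0" --pt "0 0 0 0" --pt "0 0 0 0" --pt "0 0 0 0" --pt "0 0 0.03 0" --jaw 76

```text
clock: 9.98
tool_pos: [0.5669, -0.0055, 0.0608]
orientation: [-0.001, 0.147, 0.989, 0.0]
force: [-0.9, 0.6, 0.1]
grip_width: 0.076
grasp_force: 0.0
```

Call:
send_rows --pt "0 0 0.1 0" --pt "0 0 0.25 0" --pt "0 0 0.42 0" --pt "0.08 -0.06 0.6 0" --pt "0.15 -0.12 0.7 0" --pt "0.15 -0.12 0.7 0" --pt "0.15 -0.12 0.7 0" --pt "0.15 -0.12 0.7 0" --pt "0.15 -0.12 0.7 0" --pt "0.15 -0.12 0.7 0"

```text
clock: 10.82
tool_pos: [0.5964, -0.029, 0.2001]
orientation: [-0.002, 0.147, 0.989, 0.0]
force: [-0.1, -0.5, 0.2]
grip_width: 0.076
grasp_force: 0.0
```

```bash
python3 - <<'E'
from h import *
st()
P,im=look([("ring_seat",.052),("keyway",0.058),("lens_ring",.052)],"w4.png")
for e in cams.trace("lens_ring","wrist"):
    ys,xs=np.where(e["region"])
    k,_=cv2.findContours(e["region"].astype(np.uint8),cv2.RETR_EXTERNAL,cv2.CHAIN_APPROX_NONE)
    k=max(k,key=cv2.contourArea)
    for z in (.062,.08): print(e["score"],ys.min(),ys.max(),xs.min(),xs.max(),z,cv2.fitEllipse(np.array([ray((q[0][1],q[0][0]),"wrist",z,P)[:2] for q in k],np.float32)))
E
```

```text
t 10.82 tcp [ 0.5964 -0.029   0.2001] yline 1.2764 F [-0.1 -0.5  0.2] T [-0.03 -0.02 -0.02] w 0.076 g 0.0 j [-0.24  0.36  1.44  0.    1.34 -1.51]
ring_seat 0.98 [164.7 294. ] [ 0.5692 -0.0049  0.052 ]
keyway 0.73 [184.4 181. ] [ 0.5547 -0.1175  0.058 ]
0.93 39 115 489 559 0.062 ((0.5535889267921448, 0.21365512907505035), (0.06341094523668289, 0.06411145627498627), 159.54440307617188)
0.93 39 115 489 559 0.08 ((0.5515447854995728, 0.2007291316986084), (0.0596623532474041, 0.06032145395874977), 159.544921875)
0.65 137 192 268 320 0.062 ((0.5680418014526367, -0.005125892348587513), (0.0507499985396862, 0.05317963659763336), 82.06489562988281)
0.65 137 192 268 320 0.08 ((0.5651432871818542, -0.005118455272167921), (0.04774986952543259, 0.050035879015922546), 82.06493377685547)
```

View pics/w4.png

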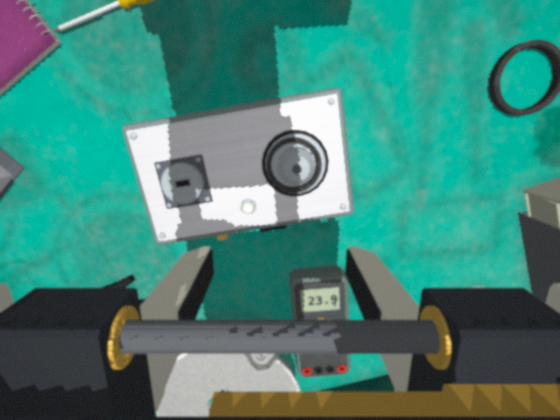

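The ring sits flat and centred at (0.568, -0.005), and the jaw is clear of it. Going to the key stand while turning the gripper so it closes along x.

Call:
send_rows --pt "0 -0.1 0 -0.15" --pt "0 -0.2 0 -0.3" --pt "-0.1 -0.35 0 -0.45" --pt "-0.2 -0.5 0 -0.6" --pt "-0.3 -0.65 0 -0.75" --pt "-0.4 -0.8 0 -0.9" --pt "-0.5 -0.95 0 -1" --pt "-0.6 -1 0 -1" --pt "-0.6 -1 0 -1" --pt "-0.6 -1 0 -1"

```text
clock: 11.9
tool_pos: [0.4772, -0.2303, 0.2018]
orientation: [0.0, 0.515, 0.857, 0.0]
force: [0.5, 0.0, -0.4]
grip_width: 0.0759
grasp_force: 0.0
```

Call:
send_rows --pt "0 -0.15 0 -0.15" --pt "0 -0.3 0 -0.3" --pt "0 -0.45 0 -0.45" --pt "0 -0.6 0 -0.6" --pt "0 -0.7 0 -0.75" --pt "0 -0.75 0 -0.78" --pt "0 -0.75 0 -0.78" --pt "0 -0.75 0 -0.78" --pt "0 -0.75 0 -0.78" --pt "0 -0.75 0 -0.78"

```text
clock: 12.73
tool_pos: [0.4782, -0.378, 0.2018]
orientation: [-0.0, 0.748, 0.664, 0.0]
force: [-0.4, 0.5, -0.7]
grip_width: 0.0759
grasp_force: 0.0
```

```bash
python3 - <<'E'
from h import *
st()
P,im=look([("switch_key",.042),("key_stand",0),("keyway",.058)],"w5.png")
for n,z in (("key_stand",.042),("switch_key",.07)):
  for e in cams.trace(n,"wrist"):
    ys,xs=np.where(e["region"])
    w=np.array([ray((y,x),"wrist",z,P)[:2] for y,x in zip(ys,xs)],np.float32)
    print(n,e["score"],ys.min(),ys.max(),xs.min(),xs.max(),cv2.minAreaRect(w),w.mean(0))
E
```

```text
t 12.73 tcp [ 0.4782 -0.378   0.2018] yline -0.1187 F [-0.4  0.5 -0.7] T [-0.08  0.09 -0.03] w 0.0759 g 0.0 j [-0.85  0.38  1.41  0.    1.36 -0.73]
switch_key 0.91 [175.7 267.5] [ 0.4687 -0.3571  0.042 ]
key_stand 0.96 [163.4 278. ] [ 0.4802 -0.3519  0.    ]
key_stand 0.9 121 202 239 317 ((0.47963547706604004, -0.34598255157470703), (0.05887749418616295, 0.06901692599058151), 28.071229934692383) [ 0.4826248 -0.3423362]
switch_key 0.69 163 194 254 278 ((0.4719156324863434, -0.353341668844223), (0.021047018468379974, 0.03121279925107956), 37.185218811035156) [ 0.47025722 -0.35321423]
```

View pics/w5.png

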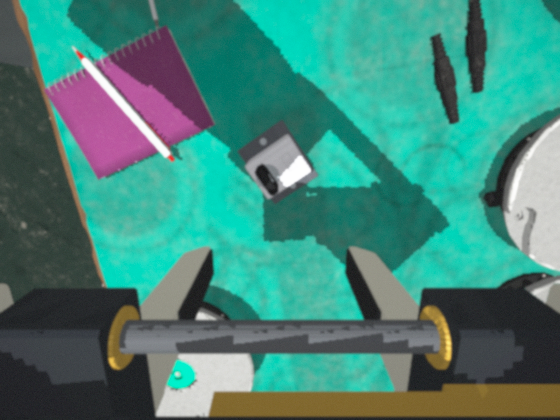

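The stand is at (163,278), yawed about 28°. The key bow, about (178,265), is in its left (x = -13) slot and agrees with (0.468, -0.356). Turning to match it and getting closer.

Call:
send_rows --pt "0 0 0 0.15" --pt "-0.05 0.05 -0.1 0.3" --pt "-0.05 0.1 -0.2 0.45" --pt "-0.05 0.1 -0.3 0.6" --pt "-0.05 0.1 -0.4 0.75" --pt "-0.05 0.1 -0.46 0.78" --pt "-0.05 0.1 -0.46 0.78" --pt "-0.05 0.1 -0.46 0.78" --pt "-0.05 0.1 -0.46 0.78" --pt "-0.05 0.1 -0.46 0.78" --jaw 50

```text
clock: 13.87
tool_pos: [0.4684, -0.3605, 0.111]
orientation: [0.001, 0.515, 0.857, -0.0]
force: [-0.1, -0.7, 0.3]
grip_width: 0.0498
grasp_force: 0.0
```

```bash
python3 - <<'E'
from h import *
st()
P,im=look([("switch_key",.042),("key_stand",0)])
print(proj(readout.get_obs()["tool_pos"],"wrist"))
for n,z in (("key_stand",.042),("switch_key",.073)):
  for e in cams.trace(n,"wrist"):
    ys,xs=np.where(e["region"])
    w=np.array([ray((y,x),"wrist",z,P)[:2] for y,x in zip(ys,xs)],np.float32)
    print(n,e["score"],ys.min(),ys.max(),xs.min(),xs.max(),cv2.minAreaRect(w),w.mean(0))
save(cv2.resize(im[110:310,180:400],None,fx=3,fy=3,interpolation=cv2.INTER_CUBIC),"w6.png")
np.savez("w6.npz",im=im,K=P["camera_matrix"],E=P["extrinsics"])
E
```

```text
t 13.87 tcp [ 0.4684 -0.3605  0.111 ] yline 0.4899 F [-0.1 -0.7  0.3] T [-0.09  0.07  0.03] w 0.0498 g 0.0 j [-0.84  0.42  1.58 -0.    1.14 -1.33]
switch_key 0.64 [217.2 280.6] [ 0.4679 -0.3563  0.042 ]
key_stand 0.56 [202.6 295.5] [ 0.48   -0.3498  0.    ]
key_stand 0.29 [216.7 280.2] [ 0.4741 -0.3682  0.    ]
(np.float64(261.5992588503971), np.float64(278.6472541131368))
key_stand 0.93 161 243 261 334 ((0.4740842878818512, -0.34045955538749695), (0.056952401995658875, 0.06552489101886749), 28.090394973754883) [ 0.47397694 -0.33689976]
switch_key 0.9 202 249 267 296 ((0.46637290716171265, -0.35256364941596985), (0.019736452028155327, 0.034090470522642136), 28.08918571472168) [ 0.46541777 -0.35099724]
```

View pics/w6.png

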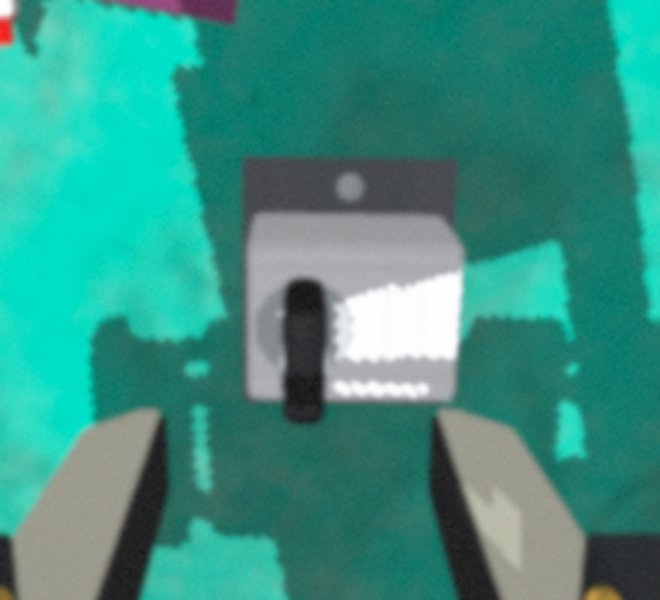

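The image axes line up with the stand (yaw 28.1°). The key's collar centre is near crop (300,325), which gives the origin (0.468, -0.356), consistent with the stand geometry. Descending onto the bow.

Call:
send_rows --pt "0 0.01 -0.03 0" --pt "0 0.02 -0.07 0" --pt "0 0.02 -0.12 0" --pt "0 0.02 -0.17 0" --pt "0 0.02 -0.22 0" --pt "0 0.02 -0.26 0" --pt "0 0.02 -0.29 0" --pt "0 0.02 -0.305 0" --pt "0 0.02 -0.305 0" --pt "0 0.02 -0.305 0"

```text
clock: 14.95
tool_pos: [0.4679, -0.3558, 0.0486]
orientation: [0.0, 0.514, 0.858, -0.0]
force: [0.3, -0.5, 0.7]
grip_width: 0.0496
grasp_force: 0.0
```

```bash
python3 -c "
from h import *
st()"
```

```text
t 14.95 tcp [ 0.4679 -0.3558  0.0486] yline 0.4906 F [ 0.3 -0.5  0.7] T [-0.07  0.03 -0.06] w 0.0496 g 0.0 j [-0.84  0.49  1.65  0.    1.01 -1.33]
```

Call:
send_rows --pt "0 0 0 0" --pt "0 0 0 0" --pt "0 0 0 0" --pt "0 0 0 0" --pt "0 0 0 0" --pt "0 0 0 0" --pt "0 0 0 0" --pt "0 0 0 0" --pt "0 0 0 0" --pt "0 0 0 0" --jaw 0 --grip_force 45

```text
clock: 15.78
tool_pos: [0.4678, -0.3557, 0.0488]
orientation: [0.0, 0.514, 0.858, -0.0]
force: [-0.4, 1.0, 1.5]
grip_width: 0.0098
grasp_force: 45.0
```

```bash
python3 -c "
from h import *
st()"
```

```text
t 15.78 tcp [ 0.4678 -0.3557  0.0488] yline 0.4906 F [-0.4  1.   1.5] T [-0.02  0.08  0.  ] w 0.0098 g 45.0 j [-0.84  0.49  1.65  0.    1.01 -1.33]
```

Key gripped (opening 9.8 mm, TCP 6.8 mm above its origin). Lifting straight out, then carrying it to the keyway.

Call:
send_rows --pt "0 0 0.04 0" --pt "0 0 0.1 0" --pt "0 0 0.17 0" --pt "0 0 0.25 0" --pt "0 0 0.32 0" --pt "0 0 0.38 0" --pt "0 0.05 0.42 -0.05" --pt "0.04 0.12 0.42 -0.15" --pt "0.08 0.24 0.42 -0.28" --pt "0.13 0.36 0.42 -0.4"

```text
clock: 16.62
tool_pos: [0.4937, -0.2836, 0.1334]
orientation: [0.0, 0.645, 0.765, -0.0]
force: [1.1, -0.4, -0.3]
grip_width: 0.01
grasp_force: 45.0
```

Call:
send_rows --pt "0.06 0.12 0 -0.12" --pt "0.11 0.25 0 -0.25" --pt "0.17 0.4 0 -0.36" --pt "0.24 0.55 0 -0.386" --pt "0.3 0.7 0 -0.386" --pt "0.3 0.8 0 -0.386" --pt "0.3 0.825 0 -0.386" --pt "0.3 0.825 0 -0.386" --pt "0.3 0.825 0 -0.386" --pt "0.3 0.825 0 -0.386"

```text
clock: 17.45
tool_pos: [0.5537, -0.12, 0.1329]
orientation: [0.0, 0.751, 0.661, -0.0]
force: [0.3, -0.1, -1.1]
grip_width: 0.0099
grasp_force: 45.0
```

```bash
python3 - <<'E'
from h import *
st()
P,im=look([("keyway",.058),("key_tip",.095),("switch_key",.125),("ring_seat",.052),("lens_ring",.052)])
print(proj(readout.get_obs()["tool_pos"],"wrist"))
save(cv2.resize(im[90:310,160:400],None,fx=2.7,fy=2.7,interpolation=cv2.INTER_CUBIC),"w7.png")
E
```

```text
t 17.45 tcp [ 0.5537 -0.12    0.1329] yline -0.1277 F [ 0.3 -0.1 -1.1] T [-0.08  0.08  0.05] w 0.0099 g 45.0 j [-0.41  0.36  1.62 -0.    1.17 -0.28]
keyway 0.78 [222.1 277.8] [ 0.5525 -0.1218  0.058 ]
key_tip 0.59 [227.8 101.1] [ 0.434  -0.0978  0.095 ]
key_tip 0.56 [240.4 278.9] [ 0.5533 -0.1224  0.095 ]
key_tip 0.21 [ 69.2 528. ] [ 0.7134 -0.0329  0.095 ]
switch_key 0.79 [257.7 278.8] [ 0.5534 -0.1212  0.125 ]
ring_seat 0.92 [ 63.3 277.7] [ 0.5674 -0.0051  0.052 ]
ring_seat 0.43 [209.7 282. ] [ 0.557  -0.1138  0.052 ]
(np.float64(261.72779862316895), np.float64(279.21670222692427))
```

View pics/w7.png

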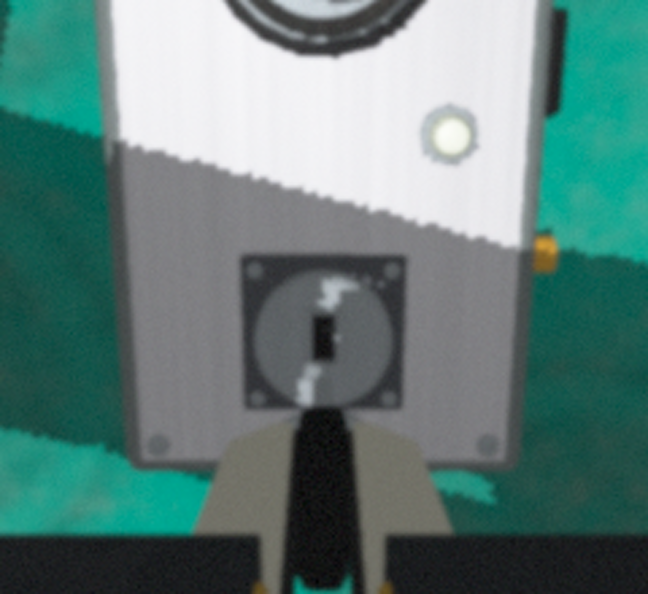

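The keyway slot is at about (215,280), with the guard circle concentric to it. The gripper lines up with the tester's edges. Converting that to an offset.

```bash
python3 - <<'E'
from h import *
P=cams.camera_params("wrist")
im=cv2.imread("pics/w7.png",0)
c0=np.array([338.,323.]);pts=[]
for t in np.linspace(0,2*np.pi,180,endpoint=False):
    r=np.arange(58,80,.5);yy=(c0[0]+r*np.sin(t));xx=(c0[1]+r*np.cos(t))
    if (yy>395).any() and abs(xx[0]-323)<40: continue
    v=cv2.remap(im,xx.astype(np.float32)[None],yy.astype(np.float32)[None],cv2.INTER_LINEAR)[0].astype(float)
    d=np.diff(cv2.GaussianBlur(v[None],(9,1),2)[0]);k=d.argmin()
    if d[k]<-1.5: pts.append(ray((90+(yy[k]+.5)/2.7-.5,160+(xx[k]+.5)/2.7-.5),"wrist",.058,P)[:2])
p=np.array(pts)
for _ in range(5):
    A=np.c_[2*p,np.ones(len(p))];s=np.linalg.lstsq(A,(p**2).sum(1),rcond=None)[0];r=np.sqrt(s[2]+s[:2]@s[:2]);e=abs(np.hypot(*(p-s[:2]).T)-r);p=p[e<2.5*np.median(e)+1e-6]
print("guard",len(p),s[:2],r)
for z in (.055,.058): print("slot",ray((90+337/2.7,280),"wrist",z,P))
E
```

```text
guard 90 [ 0.55417868 -0.11601093] 0.020589747569878764
slot [ 0.55480749 -0.11627644  0.055     ]
slot [ 0.55491857 -0.11531694  0.058     ]
```

Guard fit: (0.554, -0.116), radius 20.6 mm, as it should be. Averaged with the earlier view, I'm targeting (0.554, -0.117), and descending to just inside the mouth.

Call:
send_rows --pt "0 0.015 -0.03 0" --pt "0 0.015 -0.08 0" --pt "0 0.015 -0.13 0" --pt "0 0.015 -0.16 0" --pt "0 0.015 -0.17 0" --pt "0 0.015 -0.18 0" --pt "0 0.015 -0.19 0" --pt "0 0.015 -0.195 0" --pt "0 0.015 -0.195 0" --pt "0 0.015 -0.195 0"

```text
clock: 18.58
tool_pos: [0.554, -0.1158, 0.0939]
orientation: [0.0, 0.75, 0.661, 0.0]
force: [-0.7, -1.1, -0.6]
grip_width: 0.0096
grasp_force: 45.0
```

```bash
python3 -c "
from h import *
st()"
```

```text
t 18.58 tcp [ 0.554  -0.1158  0.0939] yline -0.1267 F [-0.7 -1.1 -0.6] T [-0.07  0.09  0.02] w 0.0096 g 45.0 j [-0.4   0.4   1.66 -0.    1.08 -0.28]
```

In the mouth with no contact force. Continuing to the first pin.

Call:
send_rows --pt "0 0 -0.005 0" --pt "0 0 -0.01 0" --pt "0 0 -0.015 0" --pt "0 0 -0.02 0" --pt "0 0 -0.025 0" --pt "0 0 -0.03 0" --pt "0 0 -0.035 0" --pt "0 0 -0.04 0" --pt "0 0 -0.045 0" --pt "0 0 -0.045 0"

```text
clock: 19.42
tool_pos: [0.5536, -0.1157, 0.0844]
orientation: [-0.0, 0.75, 0.661, -0.0]
force: [0.3, -0.4, -0.7]
grip_width: 0.0099
grasp_force: 45.0
```

```bash
python3 -c "
from h import *
st()"
```

```text
t 19.42 tcp [ 0.5536 -0.1157  0.0844] yline -0.1268 F [ 0.3 -0.4 -0.7] T [-0.04  0.11 -0.01] w 0.0099 g 45.0 j [-0.4   0.41  1.67  0.    1.06 -0.28]
```

Call:
send_rows --pt "0 0 -0.003 0.12" --pt "0 0 -0.006 0" --pt "0 0 -0.008 -0.12" --pt "0 0 -0.01 0" --pt "0 0 -0.012 0.12" --pt "0 0 -0.014 0" --pt "0 0 -0.016 -0.12" --pt "0 0 -0.018 0" --pt "0 0 -0.02 0.12" --pt "0 0 -0.02 0"

```text
clock: 20.25
tool_pos: [0.5536, -0.1157, 0.0808]
orientation: [-0.0, 0.748, 0.664, -0.0]
force: [-0.7, 1.3, 1.1]
grip_width: 0.0097
grasp_force: 45.0
```

```bash
python3 -c "
from h import *
st()"
```

```text
t 20.25 tcp [ 0.5536 -0.1157  0.0808] yline -0.1182 F [-0.7  1.3  1.1] T [ 0.04  0.38 -0.04] w 0.0097 g 45.0 j [-0.4   0.41  1.68 -0.    1.05 -0.28]
```

Call:
send_rows --pt "0 0 -0.003 0.12" --pt "0 0 -0.006 0" --pt "0 0 -0.008 -0.12" --pt "0 0 -0.01 0" --pt "0 0 -0.012 0.12" --pt "0 0 -0.014 0" --pt "0 0 -0.016 -0.12" --pt "0 0 -0.018 0" --pt "0 0 -0.02 0.12" --pt "0 0 -0.02 0"

```text
clock: 21.08
tool_pos: [0.5536, -0.1157, 0.0769]
orientation: [-0.0, 0.748, 0.664, -0.0]
force: [-2.5, 0.1, 0.8]
grip_width: 0.0099
grasp_force: 45.0
```

```bash
python3 -c "
from h import *
st()"
```

```text
t 21.08 tcp [ 0.5536 -0.1157  0.0769] yline -0.1182 F [-2.5  0.1  0.8] T [-0.09  0.35 -0.06] w 0.0099 g 45.0 j [-0.4   0.42  1.68 -0.    1.04 -0.28]
```

Easing through well, with only small forces. Carrying on.

Call:
send_rows --pt "0 0 -0.003 0.12" --pt "0 0 -0.006 0" --pt "0 0 -0.008 -0.12" --pt "0 0 -0.01 0" --pt "0 0 -0.012 0.12" --pt "0 0 -0.014 0" --pt "0 0 -0.016 -0.12" --pt "0 0 -0.018 0" --pt "0 0 -0.02 0.12" --pt "0 0 -0.02 0"

```text
clock: 21.92
tool_pos: [0.5542, -0.1159, 0.0734]
orientation: [0.001, 0.748, 0.664, 0.0]
force: [0.5, 0.5, 2.2]
grip_width: 0.0097
grasp_force: 45.0
```

```bash
python3 -c "
from h import *
st()"
```

```text
t 21.92 tcp [ 0.5542 -0.1159  0.0734] yline -0.1181 F [0.5 0.5 2.2] T [-0.07  0.03  0.01] w 0.0097 g 45.0 j [-0.4   0.42  1.68 -0.    1.03 -0.28]
```

Call:
send_rows --pt "0 0 -0.003 0.12" --pt "0 0 -0.006 0" --pt "0 0 -0.008 -0.12" --pt "0 0 -0.01 0" --pt "0 0 -0.012 0.12" --pt "0 0 -0.014 0" --pt "0 0 -0.016 -0.12" --pt "0 0 -0.018 0" --pt "0 0 -0.02 0.12" --pt "0 0 -0.02 0"

```text
clock: 22.75
tool_pos: [0.5545, -0.1161, 0.0696]
orientation: [0.001, 0.748, 0.664, 0.0]
force: [0.6, -0.0, 2.3]
grip_width: 0.0095
grasp_force: 45.0
```

```bash
python3 -c "
from h import *
st()"
```

```text
t 22.75 tcp [ 0.5545 -0.1161  0.0696] yline -0.1181 F [ 0.6 -0.   2.3] T [-0.1  -0.06  0.04] w 0.0095 g 45.0 j [-0.4   0.43  1.69 -0.    1.03 -0.28]
```

Call:
send_rows --pt "0 0 -0.003 0.12" --pt "0 0 -0.006 0" --pt "0 0 -0.008 -0.12" --pt "0 0 -0.01 0" --pt "0 0 -0.012 0.12" --pt "0 0 -0.014 0" --pt "0 0 -0.016 -0.12" --pt "0 0 -0.018 0" --pt "0 0 -0.02 0" --pt "0 0 -0.02 0"

```text
clock: 23.58
tool_pos: [0.5545, -0.116, 0.0654]
orientation: [0.001, 0.751, 0.661, 0.0]
force: [0.0, -0.1, 5.0]
grip_width: 0.0099
grasp_force: 45.0
```

```bash
python3 -c "
from h import *
st()"
```

```text
t 23.58 tcp [ 0.5545 -0.116   0.0654] yline -0.1276 F [ 0.  -0.1  5. ] T [-0.05 -0.04  0.06] w 0.0099 g 45.0 j [-0.4   0.43  1.69  0.    1.02 -0.28]
```

Call:
send_rows --pt "0 0 -0.002 0.06" --pt "0 0 -0.003 0" --pt "0 0 -0.004 -0.06" --pt "0 0 -0.005 0" --pt "0 0 -0.006 0" --pt "0 0 -0.006 0" --pt "0 0 -0.006 0" --pt "0 0 -0.006 0" --pt "0 0 -0.006 0" --pt "0 0 -0.006 0"

```text
clock: 24.42
tool_pos: [0.5546, -0.116, 0.0647]
orientation: [0.001, 0.751, 0.66, 0.0]
force: [-1.1, 0.6, 9.0]
grip_width: 0.0098
grasp_force: 45.0
```

```bash
python3 -c "
from h import *
st()"
```

```text
t 24.42 tcp [ 0.5546 -0.116   0.0647] yline -0.128 F [-1.1  0.6  9. ] T [0.03 0.31 0.08] w 0.0098 g 45.0 j [-0.4   0.43  1.69  0.    1.01 -0.28]
```

Call:
send_rows --pt "0 0 -0.002 0.06" --pt "0 0 -0.003 0" --pt "0 0 -0.004 -0.06" --pt "0 0 -0.005 0" --pt "0 0 -0.006 0" --pt "0 0 -0.006 0" --pt "0 0 -0.006 0" --pt "0 0 -0.006 0" --pt "0 0 -0.006 0" --pt "0 0 -0.006 0"

```text
clock: 25.25
tool_pos: [0.5547, -0.116, 0.0646]
orientation: [0.001, 0.751, 0.66, 0.001]
force: [-3.9, 0.4, 17.2]
grip_width: 0.0099
grasp_force: 45.0
```

```bash
python3 -c "
from h import *
st()"
```

```text
t 25.25 tcp [ 0.5547 -0.116   0.0646] yline -0.1279 F [-3.9  0.4 17.2] T [0.16 0.8  0.  ] w 0.0099 g 45.0 j [-0.4   0.43  1.69 -0.    1.01 -0.28]
```

Hard stop: z holds at 0.0646 while the force rises to 17 N, so the collar is down. Turning clockwise.

Call:
send_rows --pt "0 0 0.003 -0.1" --pt "0 0 0.003 -0.2" --pt "0 0 0.003 -0.3" --pt "0 0 0.003 -0.4" --pt "0 0 0.003 -0.5" --pt "0 0 0.003 -0.6" --pt "0 0 0.003 -0.7" --pt "0 0 0.003 -0.8" --pt "0 0 0.003 -0.9" --pt "0 0 0.003 -1"

```text
clock: 26.08
tool_pos: [0.5559, -0.1168, 0.0647]
orientation: [0.002, 0.947, 0.321, 0.002]
force: [0.4, -1.6, 9.1]
grip_width: 0.0093
grasp_force: 45.0
```

```bash
python3 -c "
from h import *
st()"
```

```text
t 26.08 tcp [ 0.5559 -0.1168  0.0647] yline -0.917 F [ 0.4 -1.6  9.1] T [-0.4   0.09  0.1 ] w 0.0093 g 45.0 j [-0.4   0.43  1.69 -0.    1.01  0.51]
```

Call:
send_rows --pt "0 0 0 -0.1" --pt "0 0 0 -0.2" --pt "0 0 0 -0.3" --pt "0 0 0 -0.4" --pt "0 0 0 -0.5" --pt "0 0 0 -0.6" --pt "0 0 0 -0.7" --pt "0 0 0 -0.8" --pt "0 0 0 -0.88" --pt "0 0 0 -0.94"

```text
clock: 26.92
tool_pos: [0.5558, -0.1175, 0.0647]
orientation: [0.002, 0.999, -0.042, 0.002]
force: [0.1, -4.4, 8.3]
grip_width: 0.0099
grasp_force: 45.0
```

```bash
python3 -c "
from h import *
st()"
```

```text
t 26.92 tcp [ 0.5558 -0.1175  0.0647] yline -1.6545 F [ 0.1 -4.4  8.3] T [-0.79  0.21  0.14] w 0.0099 g 45.0 j [-0.4   0.43  1.69 -0.    1.01  1.25]
```

Call:
send_rows --pt "0 0 0 -0.03" --pt "0 0 0 -0.06" --pt "0 0 0 -0.09" --pt "0 0 0 -0.11" --pt "0 0 0 -0.11" --pt "0 0 0 -0.11" --pt "0 0 0 -0.11" --pt "0 0 0 -0.11" --pt "0 0 0 -0.11" --pt "0 0 0 -0.11"

```text
clock: 27.75
tool_pos: [0.5556, -0.1179, 0.0647]
orientation: [0.002, 0.997, -0.083, 0.002]
force: [-0.6, -4.4, 8.8]
grip_width: 0.0098
grasp_force: 45.0
```

```bash
python3 - <<'E'
from h import *
st()
P,im=look([("lens_ring",.052),("ring_seat",.052),("switch_key",.058)])
P,im=look([("lens_ring",.052),("ring_seat",.052)],cam="scene")
save(cv2.resize(im[140:260,220:360],None,fx=5,fy=5,interpolation=cv2.INTER_CUBIC),"s8.png")
st()
E
```

```text
t 27.75 tcp [ 0.5556 -0.1179  0.0647] yline -1.7375 F [-0.6 -4.4  8.8] T [-1.02  0.3   0.12] w 0.0098 g 45.0 j [-0.4   0.43  1.69 -0.    1.01  1.33]
ring_seat 0.72 [262.3  90. ] [ 0.5681 -0.0012  0.052 ]
switch_key 0.72 [258.1 277.4] [ 0.5544 -0.1163  0.058 ]
lens_ring 0.6 [361.2 238.3] [0.4521 0.4365 0.052 ]
lens_ring 0.53 [207.2 278.5] [ 5.689e-01 -3.000e-04  5.200e-02]
lens_ring 0.52 [291.3 238.4] [0.5378 0.2836 0.052 ]
t 28.1 tcp [ 0.5556 -0.118   0.0647] yline -1.7376 F [ 0.5 -4.6  8.4] T [-1.01  0.31  0.07] w 0.0098 g 45.0 j [-0.4   0.43  1.69 -0.    1.01  1.33]
```

Call:
send_rows --pt "0 0 0 -0.02" --pt "0 0 0 -0.04" --pt "0 0 0 -0.06" --pt "0 0 0 -0.06" --pt "0 0 0 -0.06" --pt "0 0 0 -0.06" --pt "0 0 0 -0.06" --pt "0 0 0 -0.06" --pt "0 0 0 -0.06" --pt "0 0 0 -0.06"

```text
clock: 28.93
tool_pos: [0.5554, -0.1182, 0.0647]
orientation: [0.002, 0.994, -0.107, 0.002]
force: [-0.7, -5.1, 9.3]
grip_width: 0.0096
grasp_force: 45.0
```

```bash
python3 - <<'E'
from h import *
st()
a=[]
for i in range(4):
    im=cams.read_camera("wrist");o=readout.get_obs();a.append(o["torque"][2])
print(np.mean(a))
save(cv2.resize(im[150:320,60:400],None,fx=2.3,fy=2.3,interpolation=cv2.INTER_CUBIC),"w9.png")
E
```

```text
t 28.93 tcp [ 0.5554 -0.1182  0.0647] yline -1.7845 F [-0.7 -5.1  9.3] T [-1.21  0.42  0.21] w 0.0096 g 45.0 j [-0.4   0.43  1.69 -0.    1.01  1.38]
0.16626261234121414
```

Opening stays at 9.8 mm, so the flat bow hasn't rotated in the pads. The tool has turned 1.66 rad and the torque is rising, so the barrel is at its stop. One correction: I viewed 11 pictures, one over the limit of 10, so I'm viewing no more. Handing in.

```bash
python3 - <<'E'
from h import *
st(); print(ctrl.hand_in())
E
```

```text
t 29.13 tcp [ 0.5555 -0.1182  0.0647] yline -1.7845 F [-0.4 -6.3  9.4] T [-1.17  0.39  0.19] w 0.0097 g 45.0 j [-0.4   0.43  1.69 -0.    1.01  1.38]
the job is handed in; nothing more can be done
None
```

The job is handed in at 29 s, with no verdict returned: by camera and force readings, the ring is seated and the key is home, turned clockwise to its stop and held at 45 N; I viewed 11 pictures, one over the limit of 10.

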